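# Find the loose service hatch and push it open

## Task

One of the five identical hatches in the top of the grey service duct has been left loose. With the fingertips, gently press down on the ribbed near end of one hatch after another until you find the one that rocks, then push that end down until the hatch is wide open, near its stop, and leave it so. Grasp and lift nothing, do not lean hard on the hatches that are firm, and leave the things lying about where they are.

Things in the scene. Friction and masses are not known exactly. Their poses are not given: they have to be found in the camera images.
- duct: Low grey service duct fixed on the worktop, 108 (x) x 450 (y) x 70 mm high, five identical hatches in a row in its flat top, centres 80 mm apart. Origin: centre of its underside; x to the back, away from the robot, y to the left along the row, z up. Turned by up to 5 degrees. Walls, 10 mm webs between hatches and 30 mm end caps are solid, level with the hatches.
- hatch_1 (a joint): Tilt of hatch 1 (1 leftmost, 5 rightmost), rad: 0 shut and flush, positive as its near, ribbed end sinks and its far end rises; stop 0.70. Bare metal plate 81 x 67 x 5 mm, pivot line along the duct's y, 26.5 mm before its far edge. One hatch, unknown beforehand, is free: it gives at 3 to 4 N on the press point and stays where left. The other four are braced below on rubber: they give 1 to 2 mm and stop.
- hatch_1_press (a point): Press point on top of hatch 1, behind the three dark ribs: on its centre line, 18.5 mm behind its near edge, 36 mm before its pivot line, 70 mm above the worktop when shut; moves with the hatch. A fingertip going straight down from here has followed the free hatch down about 30 mm at its stop; the bay is clear for that.
- hatch_2 (a joint): Tilt of hatch 2 (1 leftmost, 5 rightmost), rad: 0 shut and flush, positive as its near, ribbed end sinks and its far end rises; stop 0.70. Bare metal plate 81 x 67 x 5 mm, pivot line along the duct's y, 26.5 mm before its far edge. One hatch, unknown beforehand, is free: it gives at 3 to 4 N on the press point and stays where left. The other four are braced below on rubber: they give 1 to 2 mm and stop.
- hatch_2_press (a point): Press point on top of hatch 2, behind the three dark ribs: on its centre line, 18.5 mm behind its near edge, 36 mm before its pivot line, 70 mm above the worktop when shut; moves with the hatch. A fingertip going straight down from here has followed the free hatch down about 30 mm at its stop; the bay is clear for that.
- hatch_3 (a joint): Tilt of hatch 3 (1 leftmost, 5 rightmost), rad: 0 shut and flush, positive as its near, ribbed end sinks and its far end rises; stop 0.70. Bare metal plate 81 x 67 x 5 mm, pivot line along the duct's y, 26.5 mm before its far edge. One hatch, unknown beforehand, is free: it gives at 3 to 4 N on the press point and stays where left. The other four are braced below on rubber: they give 1 to 2 mm and stop.
- hatch_3_press (a point): Press point on top of hatch 3, behind the three dark ribs: on its centre line, 18.5 mm behind its near edge, 36 mm before its pivot line, 70 mm above the worktop when shut; moves with the hatch. A fingertip going straight down from here has followed the free hatch down about 30 mm at its stop; the bay is clear for that.
- hatch_4 (a joint): Tilt of hatch 4 (1 leftmost, 5 rightmost), rad: 0 shut and flush, positive as its near, ribbed end sinks and its far end rises; stop 0.70. Bare metal plate 81 x 67 x 5 mm, pivot line along the duct's y, 26.5 mm before its far edge. One hatch, unknown beforehand, is free: it gives at 3 to 4 N on the press point and stays where left. The other four are braced below on rubber: they give 1 to 2 mm and stop.
- hatch_4_press (a point): Press point on top of hatch 4, behind the three dark ribs: on its centre line, 18.5 mm behind its near edge, 36 mm before its pivot line, 70 mm above the worktop when shut; moves with the hatch. A fingertip going straight down from here has followed the free hatch down about 30 mm at its stop; the bay is clear for that.
- hatch_5 (a joint): Tilt of hatch 5 (1 leftmost, 5 rightmost), rad: 0 shut and flush, positive as its near, ribbed end sinks and its far end rises; stop 0.70. Bare metal plate 81 x 67 x 5 mm, pivot line along the duct's y, 26.5 mm before its far edge. One hatch, unknown beforehand, is free: it gives at 3 to 4 N on the press point and stays where left. The other four are braced below on rubber: they give 1 to 2 mm and stop.
- hatch_5_press (a point): Press point on top of hatch 5, behind the three dark ribs: on its centre line, 18.5 mm behind its near edge, 36 mm before its pivot line, 70 mm above the worktop when shut; moves with the hatch. A fingertip going straight down from here has followed the free hatch down about 30 mm at its stop; the bay is clear for that.
- cassette_1: small pale plastic cassette 34 x 18 x 10 mm, lying loose on the left end cap of the duct; a bystander, not to be touched. Origin: middle of its end nearer the robot.
- cassette_2: small pale plastic cassette 34 x 18 x 10 mm, lying loose on the right end cap of the duct; a bystander, not to be touched. Origin: middle of its end nearer the robot.
- sample_cup_1: sample cup with yellow lid, 58 mm across, 70 mm high, behind and right of the duct; a bystander, not to be touched. Origin: centre of its underside.
- petri_1: closed petri dish, 93 mm across, 17 mm high; a bystander, not to be touched. Origin: centre of its underside.
- alcohol_bottle: brown bottle with blue cap, 47 mm across, 88 mm high; a bystander, not to be touched. Origin: centre of its underside.
- marker: marker pen, 135 x 17 x 16 mm, lying; a bystander, not to be touched. Origin: centre of its underside.

How it is judged:
By the outcome, as a careful person would: the job done as asked, in the order asked, and still so for the second after the job is handed in, with the robot touching nothing.
It also fails if it takes over 48 s, if anything falls off the work surface, if the arm or the gripper's body presses on something with over 40 N, if the wrist force passes 120 N, or if a joint passes its speed limit or range.

## Robot

A 6-joint arm with a two-finger parallel gripper is mounted at the origin on a cart in front of the work surface, level with it; the furniture and walls round the work are solid. World frame = base frame: x ahead of the robot, y to its left, z up, the work surface at z = 0. Lengths are in mm, angles in rad, forces in N, time in s.
With the tool pointing down it reaches from about 275 to 1000 mm from the base axis. Payload 8.4 kg.
Tool frame: the origin (TCP) lies midway between the tips of the shut fingers; the grasp point (between the pads) lies 19 mm behind it; z points along the fingers, y is the direction in which the jaws open and shut (so a half turn about z gives the same grasp; the last joint's range is limited). The gripper opens to 85 mm and grips with 20 to 120 N. Pads are 22 mm wide; open, the fingers measure 114 mm over their backs; the gripper's body (76 mm by 85 mm) begins 54 mm behind the grasp point. The pads swing forward as they close: fully open they stand 13 mm farther back than shut.
Start: joints at [1.209, 0.353, 1.633, -0, 1.155, -0.002], TCP at [220.053, 584.982, 231.281] pointing down, gripper open.
Joint ranges: [-2.63, 2.63], [-0.92, 2.1], [0.06, 2.66], [-1.3, 4.44], [0, 2.69], [-3.02, 3.02]. Speed limits (rad/s): [2.22, 2.22, 2.79, 3.14, 3.14, 3.14].

## Interface

Orientations are given as [roll, pitch, yaw] about the fixed x, y, z axes, in that order (R = Rz(yaw) Ry(pitch) Rx(roll)).
In Python, from rig import r gives the robot as it stands. The module is installed in compiled form; this text tells all that it offers.
- The arm moves only by the tool drive_tool, never from a script. Its argument "moves" is a list of rows, each a list of 3 entries, a list of its own where there are three numbers: the closure, from 0 (fully open) to 1 (shut), then the shift along the tool's x, y, z in cm, then the turn about the tool's z in degrees. In form: [[claw, [dx, dy, dz], roll], ...]. A call has 1 to 12 rows; each row is the pose to reach, as a shift and turn from the pose measured when the call began, along the tool's axes at that moment; what a row does not reach only later rows make up. A row lasts 1/8 s, in which the tool goes at most 62.5 mm and 10.7 degrees, less where a joint would pass 70% of its speed; a pose out of reach is approached as far as the arm can. A call with a gripper value outside its range is refused whole. The fingers move at their own pace and stop on an object; "grip_force" is the grip in N (left out, the last holds). Time passes only in rows, so rows that repeat a pose let the fingers close. It gives the time, the measured TCP pose, the force and the opening at its end, in the units of the state.
- r.sense(): the state, without advancing time (a new reading comes with each control period).
- r.grab_frame(name): name is "scene" or "top" or "wrist"; returns a dict with "color" (480x640x3 uint8, red, green, blue), "fx", "fy", "cx", "cy" (pixels), "D" ([k1, k2, p1, p2, k3] as OpenCV has them; the pictures are not rectified), "pose" (4x4, takes a point from camera to world coordinates); the wrist camera has in their place "hand_eye" (4x4, takes a point from camera to tool coordinates, whose origin is the TCP and whose axes are the flange's). Camera axes: x right, y up, looking along -z (the intrinsics and any distortion apply to the point x, -y, -z); pixel columns grow to the right and rows downward; lengths in mm; the calibration is good to about 2 mm. A picture is of the moment at which its call begins: read the wrist's pose just before it. There is no depth.
- r.sign_off(): hands the job in, once; it reports no verdict.
Trained networks look in the newest picture that a camera, given by its name, has taken for a name from the list of things; names that differ only in an ending like _2 or _b are one class to them, and where a whole thing is asked for, a point or a joint stands for the part that bears it (a point fixed in the world has none). Each returns a list of dicts, best first, with "score" (0 to 1); they miss things now and then, are a little off and sometimes report something else, mostly with a low value. They report only what shows in the picture. A call takes as long as a camera call.
- r.outline_of(thing, camera): "mask" (480x640 bool, what is visible of it) and "at" ([column, row] in pixels, amid what is visible of it).
- r.spot_point(thing, camera): "at" ([column, row] in pixels: a listed point, or the origin of a listed thing).
The state is a dict: "clock": time; "qpos": joint angles; "qvel": joint speeds; "joint_efforts": joint torques, N m; "eef_pos": TCP position; "tcp_rot": TCP orientation; "contact_force": force on the tool from outside, world axes, zero at the start; "wrist_torque": the same for the moment, N m; "opening": opening from 0.0 (shut) to 1.0 (fully open).
Only numpy, scipy, OpenCV 4.12 (cv2) and the standard library are available. Lean on these libraries where they do the work, as an engineer would, in place of code of your own. Each camera call takes 0.05 s, during which the arm holds its last target.

## Working session

There is one attempt and no reset: what is moved stays moved. The work goes in short steps, Python scripts to look and compute and a tool call to move; the robot and the scene stay as the last step left them, time stands still between calls to the robot, and variables do not carry over. Pictures are saved under pics/ and viewed, and the job is handed in when it is done.

Besides the shell and the picture viewer there is one more tool, called after ">>>" as a command line: name --argument value ..., lists and objects as JSON in quotes. drive_tool: Moves the arm, as the interface text tells. Its arguments: {"type":"object","properties":{"moves":{"type":"array"},"grip_force":{"type":"number"}},"required":["moves"]}

```bash
mkdir -p pics; cat > h.py <<'E'
import numpy as np, cv2
from rig import r
def save(n,f): cv2.imwrite('pics/'+n+'.png', cv2.cvtColor(f['color'],cv2.COLOR_RGB2BGR))
def ray(f,px,pose=None):
    K=np.array([[f['fx'],0,f['cx']],[0,f['fy'],f['cy']],[0,0,1.]])
    u=cv2.undistortPoints(np.array([[px]],float),K,np.array(f['D'],float))[0,0]
    P=np.array(f['pose'] if pose is None else pose)
    d=P[:3,:3]@np.array([u[0],-u[1],-1.]); return P[:3,3],d
def atz(f,px,z,pose=None):
    o,d=ray(f,px,pose); return o+d*(z-o[2])/d[2]
def proj(f,p,pose=None):
    K=np.array([[f['fx'],0,f['cx']],[0,f['fy'],f['cy']],[0,0,1.]])
    P=np.array(f['pose'] if pose is None else pose)
    c=P[:3,:3].T@(np.array(p,float)-P[:3,3]); c=np.array([c[0],-c[1],-c[2]])
    return cv2.projectPoints(c.reshape(1,1,3),np.zeros(3),np.zeros(3),K,np.array(f['D'],float))[0].ravel()
E
python3 - <<'E'
from h import *
s=r.sense(); print(s)
for c in ['scene','top']:
    f=r.grab_frame(c); save(c+'0',f)
    for d in r.spot_point('hatch_1_press',c): print(c,d['score'],d['at'],atz(f,d['at'],70).round(1))
    for d in r.spot_point('duct',c)[:2]: print('duct',c,d['score'],d['at'],atz(f,d['at'],0).round(1))
print(r.sense()['clock'])
E
```

```text
{'clock': 0.0, 'qpos': array([ 1.20859385e+00,  3.53658386e-01,  1.63415798e+00,  1.82584690e-06,
        1.15517703e+00, -2.38527102e-03]), 'qvel': array([ 0.00033703,  0.00188386,  0.0009191 ,  0.00048181, -0.00034614,
       -0.00103409]), 'joint_efforts': array([ 3.14255667e-03, -6.05261207e+01, -3.42078602e+01,  9.15475857e-05,
        9.22510866e-03, -5.87787167e-05]), 'eef_pos': array([219.88410598, 584.52735845, 230.54507679]), 'tcp_rot': array([-3.14019192e+00, -5.01050127e-06,  2.78177471e+00]), 'contact_force': array([-0.11756803,  0.22608411, -0.72509579]), 'wrist_torque': array([-0.00194162, -0.03150879,  0.04417566]), 'opening': 0.9992878392484887}
scene 0.72 [235.5, 237.2] [490.6  18.2  70. ]
duct scene 0.94 [295.0, 278.3] [ 506.6 -128.6    0. ]
top 0.82 [236.4, 276.9] [497.4  23.9  70. ]
duct top 0.79 [311.5, 271.9] [ 514.6 -133.4    0. ]
0.3
```

View pics/scene0.png

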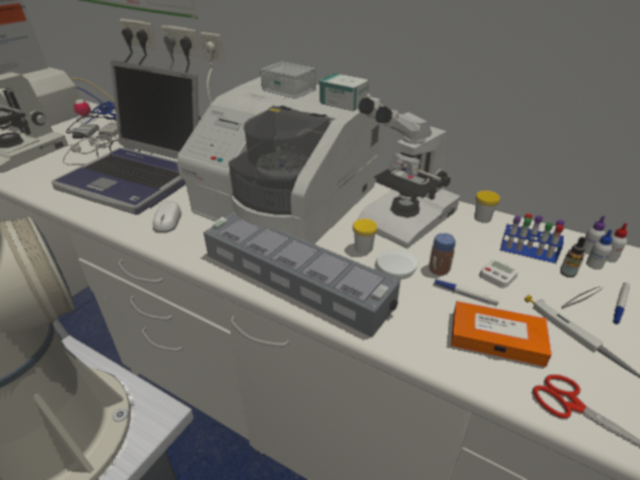

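View pics/top0.png

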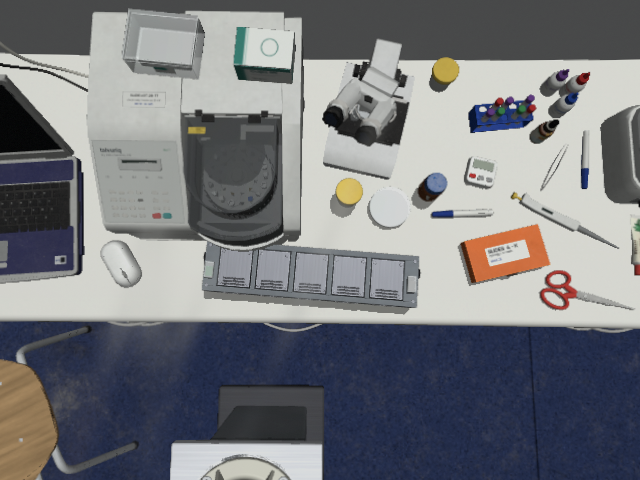

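```bash
python3 - <<'E'
from h import *
im=cv2.imread('pics/top0.png')[225:320,190:430]
cv2.imwrite('pics/topz.png',cv2.resize(im,None,fx=3.3,fy=3.3,interpolation=cv2.INTER_CUBIC))
f=r.grab_frame('top')
ds=r.outline_of('duct','top'); 
m=ds[0]['mask'].astype(np.uint8); c=max(cv2.findContours(m,0,2)[0],key=cv2.contourArea)
print(ds[0]['score'],cv2.minAreaRect(c),cv2.boxPoints(cv2.minAreaRect(c)))
for d in r.outline_of('hatch_1','top'): print(d['score'],d['at'])
for n in ['hatch_3_press','hatch_5_press','cassette_1']:
  for d in r.spot_point(n,'top'): print(n,d['score'],d['at'],atz(f,d['at'],70).round(1))
E
```

```text
0.86 ((310.820556640625, 273.9148864746094), (216.2417755126953, 53.67485046386719), 4.127591609954834) [[201.0484  292.90042]
 [204.9118  239.36476]
 [420.5927  254.92935]
 [416.7293  308.46503]]
0.78 [233.3, 266.4]
0.78 [271.5, 271.8]
0.75 [308.7, 271.3]
0.59 [385.1, 280.2]
0.25 [412.2, 283.5]
hatch_3_press 0.72 [307.5, 281.3] [ 489.8 -125.2   70. ]
hatch_3_press 0.47 [347.4, 287.0] [ 478.9 -208.8   70. ]
hatch_5_press 0.96 [386.7, 285.3] [ 483.5 -290.9   70. ]
cassette_1 0.6 [209.0, 279.8] [490.8  80.8  70. ]
cassette_1 0.49 [410.2, 290.8] [ 472.7 -339.7   70. ]
```

View pics/topz.png

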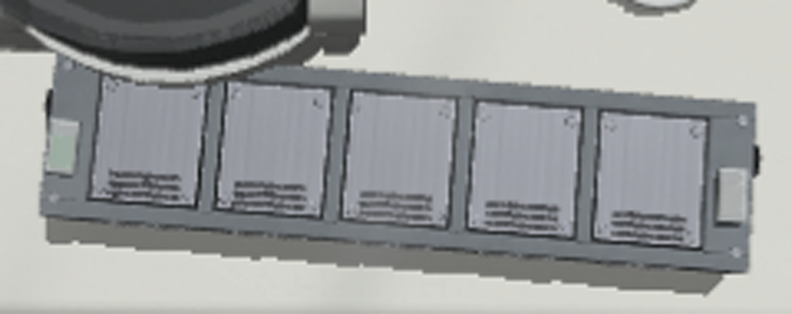

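```bash
cat >> h.py <<'E'
E
python3 - <<'E'
from h import *
f=r.grab_frame('top')
z=lambda u,v: atz(f,(u/3.3+190-.35,v/3.3+225-.35),70)
for n,p in dict(nl=(40,215),nr=(748,270),fr=(755,103),h1nl=(91,198),h1nr=(197,206),h3nl=(343,219),h3nr=(448,228),h5nl=(595,240),h5nr=(703,249),h5fl=(603,109),h5fr=(709,117),h3fl=(352,90),h3fr=(458,99)).items(): print(n,z(*p).round(1)[:2])
# model fit of duct: near edge hatch corners; free: x,y,yaw
obs=[((40,215),(-54,225)),((748,270),(-54,-225)),((755,103),(54,-225))]
for k,(a,b) in {1:((91,198),(197,206)),3:((343,219),(448,228)),5:((595,240),(703,249))}.items():
    obs+= [(a,('n',(3-k)*80+33.5)),(b,('n',(3-k)*80-33.5))]
from scipy.optimize import least_squares
def res(t):
    o=[]
    for p,(a,b) in obs:
        a=t[3] if a=='n' else a
        c,s=np.cos(t[2]),np.sin(t[2]); w=z(*p)[:2]
        o+=list(np.array([t[0]+c*a-s*b,t[1]+s*a+c*b])-w)
    return o
q=least_squares(res,[510,-130,-.05,-40.5]); t=q.x
print(t,np.round(q.fun,1))
c,s=np.cos(t[2]),np.sin(t[2])
img=cv2.imread('pics/top0.png')
fs=r.grab_frame('scene'); im2=cv2.cvtColor(fs['color'],cv2.COLOR_RGB2BGR)
im=cv2.resize(img[225:320,190:430],None,fx=3.3,fy=3.3,interpolation=cv2.INTER_CUBIC)
im2=cv2.resize(im2[200:340,190:410],None,fx=3.6,fy=3.6,interpolation=cv2.INTER_CUBIC)
for k in range(1,6):
    a,b=t[3]+18.5,(3-k)*80
    w=[t[0]+c*a-s*b,t[1]+s*a+c*b,70]; print(k,np.round(w,1))
    u=proj(f,w); cv2.circle(im,tuple(int(v) for v in (u-[190,225])*3.3),4,(0,0,255),1)
    u=proj(fs,w); cv2.circle(im2,tuple(int(v) for v in (u-[190,200])*3.6),4,(0,0,255),1)
for a,b in [(-54,225),(-54,-225),(54,-225),(54,225)]:
    w=[t[0]+c*a-s*b,t[1]+s*a+c*b,70]
    u=proj(f,w); cv2.circle(im,tuple(int(v) for v in (u-[190,225])*3.3),4,(0,255,0),1)
    u=proj(fs,w); cv2.circle(im2,tuple(int(v) for v in (u-[190,200])*3.6),4,(0,255,0),1)
cv2.imwrite('pics/topf.png',im); cv2.imwrite('pics/scf.png',im2)
# analyser lip
for h in (70,110,150): print(h,atz(f,(240,249.5),h).round(0))
E
```

```text
nl [469.9  95. ]
nr [ 440.6 -351.7]
fr [ 546.1 -358.3]
h1nl [480.9  63.3]
h1nr [476.5  -3.9]
h3nl [469.3 -96.4]
h3nr [ 464.4 -162.9]
h5nl [ 458.  -255.8]
h5nr [ 453.3 -323.7]
h5fl [ 541.1 -261.4]
h5fr [ 536.8 -328.9]
h3fl [ 551.5 -100.8]
h3fr [ 546.4 -168.8]
[ 5.08602165e+02 -1.32337451e+02 -6.89941475e-02 -4.16004024e+01] [ 0.3  0.9 -1.4 -1.4  0.8 -2.2 -0.5  0.3 -0.7  0.6  0.1  0.4  0.4  0.
  0.4  0.1  0.5  1.2]
1 [496.6  28.9  70. ]
2 [491.1 -50.9  70. ]
3 [ 485.6 -130.7   70. ]
4 [ 480.  -210.6   70. ]
5 [ 474.5 -290.4   70. ]
70 [555.  18.  70.]
110 [551.  13. 110.]
150 [546.   7. 150.]
```

View pics/topf.png

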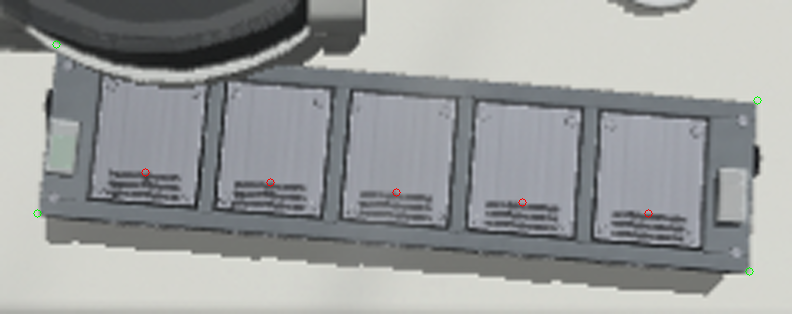

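View pics/scf.png

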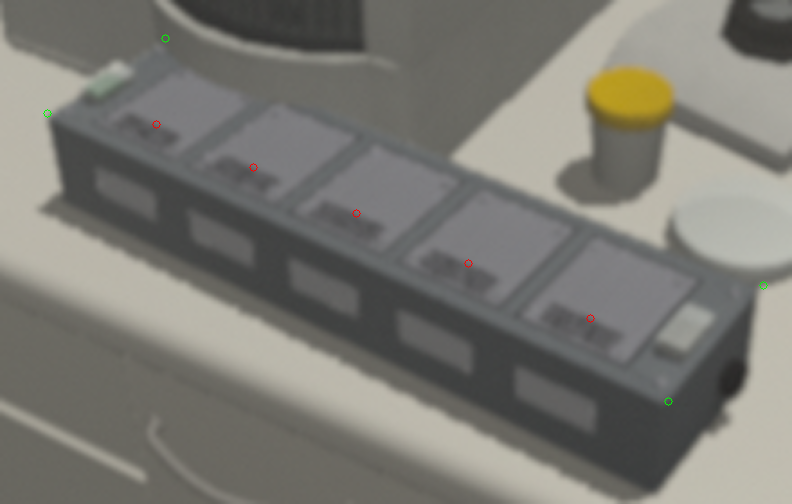

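```bash
cat >> h.py <<'E'
from scipy.spatial.transform import Rotation as Ro
def delta(tgt,yaw=np.pi-0.069):
    s=r.sense(); R=Ro.from_euler('xyz',s['tcp_rot'])
    d=R.inv().apply(np.array(tgt)-s['eef_pos'])/10
    t=np.degrees((-(yaw-s['tcp_rot'][2])+np.pi)%(2*np.pi)-np.pi)
    print('clock',round(s['clock'],2),'pos',s['eef_pos'].round(1),'rot',s['tcp_rot'].round(3),'F',s['contact_force'].round(1),'op',round(s['opening'],2))
    print('shift cm',d.round(2),'turn deg',round(t,1))
E
python3 -c "
from h import *
delta([495,29,110])"
```

```text
clock 0.7 pos [220.1 585.  231.3] rot [ 3.142 -0.     2.782] F [ 0.   0.1 -0.8] op 1.0
shift cm [-45.31 -42.36  12.13] turn deg -16.7
```

>>> drive_tool --moves '[[1, [-5, -5, 1], -5], [1, [-10, -9.3, 2], -10], [1, [-15, -14, 3], -16.7], [1, [-20, -18.7, 4], -16.7], [1, [-25, -23.4, 5], -16.7], [1, [-30, -28, 6], -16.7], [1, [-35, -32.7, 7.5], -16.7], [1, [-40, -37.4, 9], -16.7], [1, [-45.3, -42.4, 10.5], -16.7], [1, [-45.3, -42.4, 12.1], -16.7], [1, [-45.3, -42.4, 12.1], -16.7], [1, [-45.3, -42.4, 12.1], -16.7]]'

```text
clock: 2.2
eef_pos: [494.6, 28.4, 110.1]
tcp_rot: [3.141, -0.001, 3.072]
contact_force: [-1.1, 0.9, -0.2]
opening: -0.001
```

```bash
python3 - <<'E'
from h import *
f=r.grab_frame('scene'); cv2.imwrite('pics/sc1.png',cv2.resize(cv2.cvtColor(f['color'],cv2.COLOR_RGB2BGR)[100:340,140:460],None,fx=2.4,fy=2.4))
delta([495,29,73])
E
```

```text
clock 2.25 pos [494.5  29.1 110.5] rot [ 3.141 -0.     3.073] F [-0.4  0.2 -0.8] op -0.0
shift cm [-0.05 -0.01  3.75] turn deg 0.0
```

View pics/sc1.png

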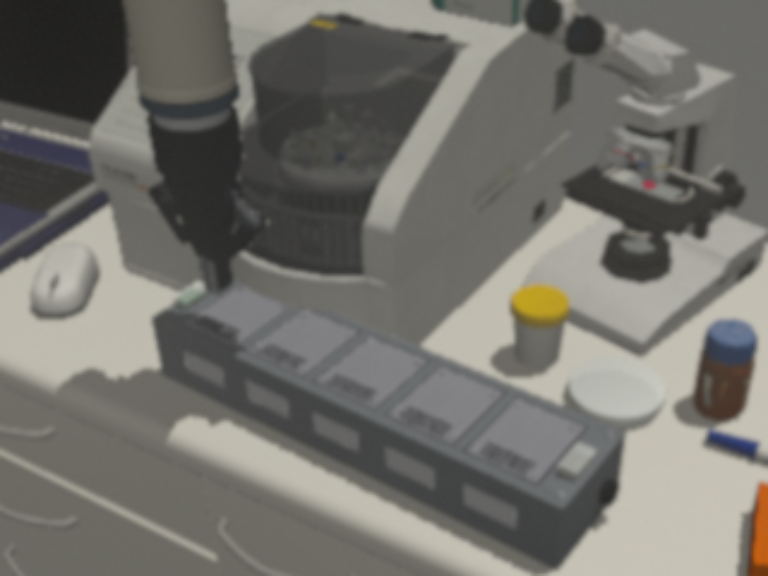

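The closed gripper is above hatch 1, near (215,275) in the crop. It is clear of the analyser and of the cassette at (190,295).

>>> drive_tool --moves '[[1, [0, 0, 1.9], 0], [1, [0, 0, 3.6], 0], [1, [0, 0, 3.75], 0], [1, [0, 0, 3.75], 0]]'

```text
clock: 2.75
eef_pos: [494.6, 30.1, 73.7]
tcp_rot: [3.141, 0.0, 3.074]
contact_force: [-0.1, -0.5, 0.2]
opening: -0.002
```

>>> drive_tool --moves '[[1, [0, 0, 0.1], 0], [1, [0, 0, 0.15], 0], [1, [0, 0, 0.15], 0]]'

```text
clock: 3.12
eef_pos: [494.8, 30.1, 72.5]
tcp_rot: [3.141, 0.001, 3.074]
contact_force: [-1.2, -0.3, -0.0]
opening: 0.0
```

>>> drive_tool --moves '[[1, [0, 0, 0.1], 0], [1, [0, 0, 0.15], 0], [1, [0, 0, 0.15], 0]]'

```text
clock: 3.5
eef_pos: [494.7, 30.0, 70.8]
tcp_rot: [3.141, 0.001, 3.074]
contact_force: [-0.1, 1.5, 0.8]
opening: 0.002
```

>>> drive_tool --moves '[[1, [0, 0, 0.1], 0], [1, [0, 0, 0.1], 0], [1, [0, 0, 0.1], 0]]'

```text
clock: 3.88
eef_pos: [494.8, 30.0, 69.8]
tcp_rot: [3.141, 0.001, 3.074]
contact_force: [-0.2, -1.0, -0.1]
opening: -0.002
```

>>> drive_tool --moves '[[1, [0, 0, 0.05], 0], [1, [0, 0, 0.1], 0], [1, [0, 0, 0.1], 0]]'

```text
clock: 4.25
eef_pos: [494.8, 30.0, 69.3]
tcp_rot: [3.141, 0.001, 3.074]
contact_force: [-2.8, -0.1, 7.6]
opening: 0.001
```

```bash
python3 - <<'E'
from h import *
r.grab_frame('wrist')
delta([491-1.5,-51,82])
E
```

```text
clock 4.3 pos [494.8  30.   69.3] rot [3.141e+00 1.000e-03 3.074e+00] F [-2.4  0.3  9. ] op -0.0
shift cm [-0.02 -8.12 -1.27] turn deg 0.1
```

>>> drive_tool --moves '[[1, [0, 0, -0.7], 0], [1, [0, -1, -1.3], 0], [1, [0, -4.5, -1.3], 0], [1, [0, -8.1, -1.3], 0], [1, [0, -8.1, -1.0], 0], [1, [0, -8.1, -0.4], 0], [1, [0, -8.1, -0.15], 0], [1, [0, -8.1, -0.15], 0]]'

```text
clock: 5.3
eef_pos: [489.1, -50.2, 70.4]
tcp_rot: [3.141, -0.0, 3.075]
contact_force: [0.2, 0.4, -0.1]
opening: 0.001
```

>>> drive_tool --moves '[[1, [0, 0, 0.05], 0], [1, [0, 0, 0.1], 0], [1, [0, 0, 0.1], 0]]'

```text
clock: 5.68
eef_pos: [489.2, -49.9, 69.6]
tcp_rot: [3.141, 0.0, 3.075]
contact_force: [0.2, 2.0, 2.8]
opening: -0.001
```

>>> drive_tool --moves '[[1, [0, 0, 0.05], 0], [1, [0, 0, 0.1], 0], [1, [0, 0, 0.1], 0]]'

```text
clock: 6.05
eef_pos: [489.2, -49.9, 68.6]
tcp_rot: [3.141, 0.0, 3.075]
contact_force: [-1.0, 0.9, 3.8]
opening: 0.0
```

>>> drive_tool --moves '[[1, [0, 0, 0.05], 0], [1, [0, 0, 0.1], 0], [1, [0, 0, 0.1], 0]]'

```text
clock: 6.42
eef_pos: [489.1, -49.9, 67.5]
tcp_rot: [3.141, 0.0, 3.075]
contact_force: [0.1, 1.1, 2.9]
opening: -0.002
```

>>> drive_tool --moves '[[1, [0, 0, 0.15], 0], [1, [0, 0, 0.3], 0], [1, [0, 0, 0.45], 0], [1, [0, 0, 0.6], 0], [1, [0, 0, 0.6], 0]]'

```text
clock: 7.05
eef_pos: [489.5, -50.0, 61.5]
tcp_rot: [3.141, 0.001, 3.075]
contact_force: [0.6, 1.0, 1.6]
opening: -0.002
```

>>> drive_tool --moves '[[1, [0, 0, 0.15], 0], [1, [0, 0, 0.3], 0], [1, [0, 0, 0.45], 0], [1, [0, 0, 0.6], 0], [1, [0, 0, 0.6], 0]]'

```text
clock: 7.68
eef_pos: [489.0, -50.0, 55.2]
tcp_rot: [3.141, -0.0, 3.075]
contact_force: [0.0, -0.2, 0.9]
opening: 0.003
```

>>> drive_tool --moves '[[1, [0, 0, 0.15], 0], [1, [0, 0, 0.3], 0], [1, [0, 0, 0.45], 0], [1, [0, 0, 0.45], 0]]'

```text
clock: 8.18
eef_pos: [488.6, -49.9, 50.4]
tcp_rot: [3.141, -0.001, 3.075]
contact_force: [0.1, -1.0, 0.2]
opening: 0.0
```

```bash
python3 - <<'E'
from h import *
f=r.grab_frame('scene'); cv2.imwrite('pics/sc2.png',cv2.resize(cv2.cvtColor(f['color'],cv2.COLOR_RGB2BGR)[180:340,190:410],None,fx=3.5,fy=3.5,interpolation=cv2.INTER_CUBIC))
delta([489,-50,40])
E
```

```text
clock 8.22 pos [488.5 -49.9  50.4] rot [ 3.141e+00 -1.000e-03  3.075e+00] F [0.4 0.9 0.3] op 0.0
shift cm [-0.05 -0.    1.04] turn deg 0.1
```

View pics/sc2.png

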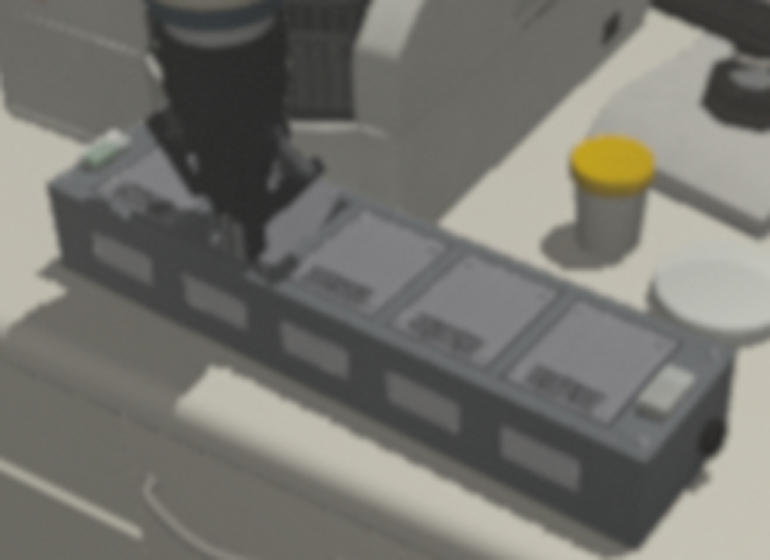

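Hatch 2 is tilting: its far end stands up at about (335,200) and the fingertip is in the bay. I'll keep going down in small steps and watch the force.

>>> drive_tool --moves '[[1, [0, 0, 0.15], 0], [1, [0, 0, 0.3], 0], [1, [0, 0, 0.45], 0], [1, [0, 0, 0.45], 0]]'

```text
clock: 8.72
eef_pos: [488.1, -49.8, 45.6]
tcp_rot: [3.141, -0.002, 3.075]
contact_force: [0.1, 0.2, -0.3]
opening: 0.001
```

>>> drive_tool --moves '[[1, [0, 0, 0.1], 0], [1, [0, 0, 0.2], 0], [1, [0, 0, 0.2], 0]]'

```text
clock: 9.1
eef_pos: [488.4, -49.9, 44.7]
tcp_rot: [3.141, -0.002, 3.075]
contact_force: [-5.5, 0.3, 20.5]
opening: -0.001
```

>>> drive_tool --moves '[[1, [0, 0, -1], 0], [1, [0, 0, -4], 0], [1, [0, 0, -8], 0], [1, [4, 0, -12], 0], [1, [9, 0, -14], 0], [1, [14, 0, -14], 0], [1, [17, 0, -14], 0], [1, [17, 0, -14], 0]]'

```text
clock: 10.1
eef_pos: [316.8, -38.5, 184.9]
tcp_rot: [3.141, -0.002, 3.075]
contact_force: [0.9, -0.4, 1.1]
opening: -0.005
```

```bash
python3 - <<'E'
from h import *
f=r.grab_frame('scene'); cv2.imwrite('pics/sc3.png',cv2.resize(cv2.cvtColor(f['color'],cv2.COLOR_RGB2BGR)[180:340,190:410],None,fx=3.5,fy=3.5,interpolation=cv2.INTER_CUBIC))
f=r.grab_frame('top'); cv2.imwrite('pics/t3.png',cv2.resize(cv2.cvtColor(f['color'],cv2.COLOR_RGB2BGR)[180:330,190:430],None,fx=3.3,fy=3.3,interpolation=cv2.INTER_CUBIC))
delta([489,-50,40])
E
```

```text
clock 10.2 pos [319.7 -38.8 185.4] rot [ 3.141 -0.     3.075] F [-0.1 -0.2 -0.6] op 0.0
shift cm [-16.97  -0.    14.53] turn deg 0.1
```

View pics/sc3.png

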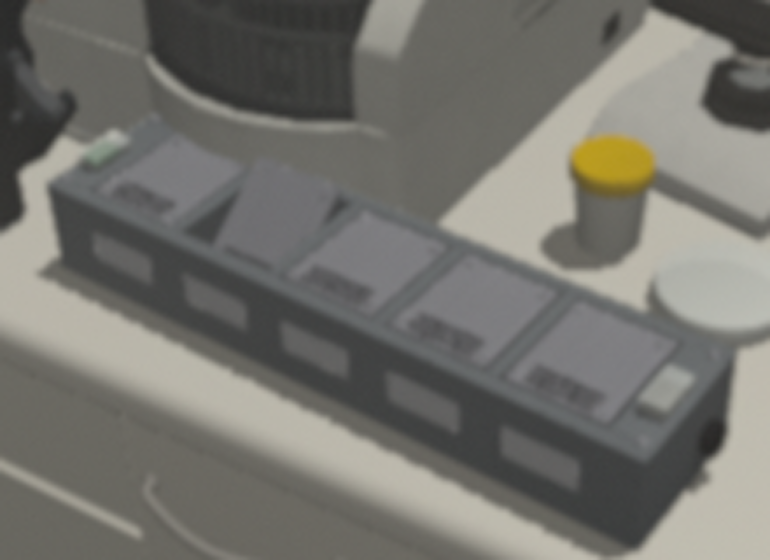

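View pics/t3.png

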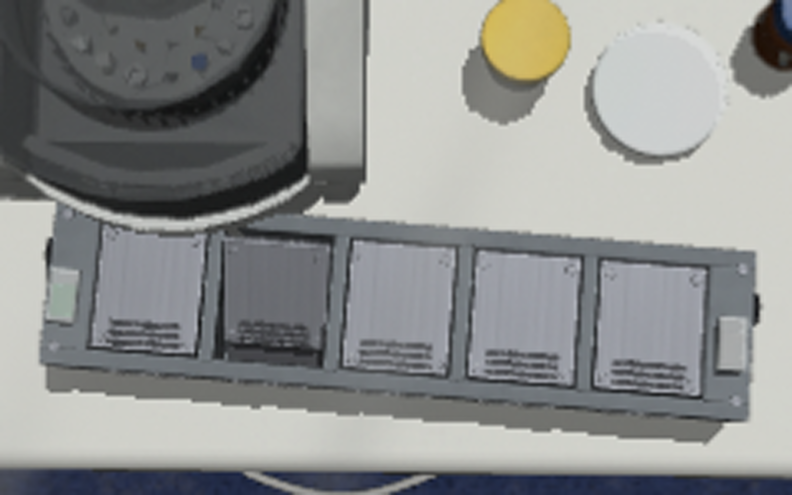

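Hatch 2 now stands open, with its far edge up at about (295,165) in the scene crop; everything else looks unmoved. I'll measure the tilt by projecting the hatch model into the image.

```bash
python3 - <<'E'
from h import *
t=[508.6,-132.34,-.069,-41.6]; c,s=np.cos(t[2]),np.sin(t[2])
def W(a,b,z): return [t[0]+c*a-s*b,t[1]+s*a+c*b,z]
for cam,off,size,sc in [('scene',(225,215),(75,55),10),('top',(245,235),(60,65),9)]:
    f=r.grab_frame(cam); im=cv2.cvtColor(f['color'],cv2.COLOR_RGB2BGR)[off[1]:off[1]+size[1],off[0]:off[0]+size[0]]
    im=cv2.resize(im,None,fx=sc,fy=sc,interpolation=cv2.INTER_CUBIC)
    for th,col in [(0.5,(255,0,0)),(0.6,(0,255,0)),(0.7,(0,0,255))]:
        pv=t[3]+54.5; pts=[]
        for l,b in [(-54.5,33.5),(26.5,33.5),(26.5,-33.5),(-54.5,-33.5)]:
            w=W(pv+l*np.cos(th),80+b,70+l*np.sin(th)) # top face, pivot at top
            pts.append((proj(f,w)-off+.5)*sc)
        cv2.polylines(im,[np.array(pts,int)],True,col,1)
    cv2.imwrite(f'pics/fit_{cam}.png',im)
for n in ['sample_cup_1','cassette_1']: pass
E
```

```text
(no output)
```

View pics/fit_scene.png

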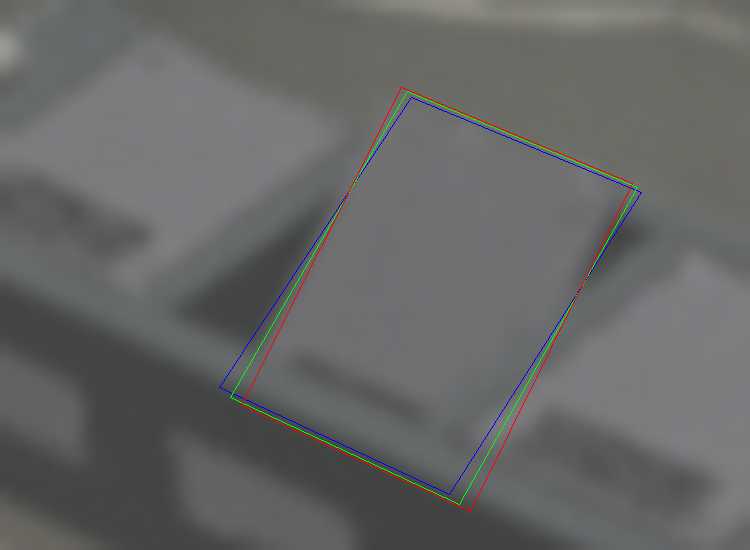

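View pics/fit_top.png

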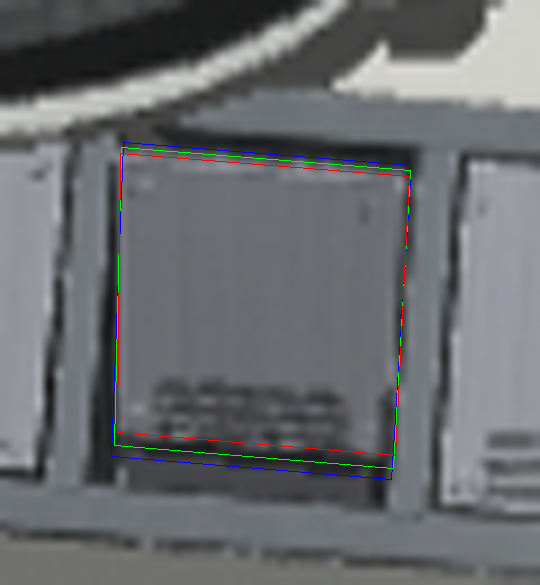

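```bash
python3 - <<'E'
from h import *
t=[508.6,-132.34,-.069,-41.6]; c,s=np.cos(t[2]),np.sin(t[2])
def W(a,b,z): return [t[0]+c*a-s*b,t[1]+s*a+c*b,z]
pv=t[3]+54.5
for cam in ['top','scene']:
    f=r.grab_frame(cam); g=cv2.cvtColor(f['color'],cv2.COLOR_RGB2GRAY).astype(np.float32)
    # mean brightness along near edge / far edge lines and rectified score per tilt
    for end,l0 in [('near',-54.5),('far',26.5)]:
        out=[]
        for th in np.arange(.4,.81,.05):
            v=[]
            for dl in (-3,3):
                P=[]
                for b in np.linspace(-28,28,40):
                    l=l0+dl
                    P.append(proj(f,W(pv+l*np.cos(th),80+b,70+l*np.sin(th))))
                P=np.array(P,np.float32)
                v.append(cv2.remap(g,P[:,0],P[:,1],cv2.INTER_LINEAR).mean())
            out.append(round(float(abs(v[1]-v[0])),1))
        print(cam,end,out)
E
```

```text
top near [14.1, 22.8, 28.7, 24.7, 7.0, 35.1, 38.0, 22.3, 5.8]
top far [42.0, 58.7, 72.3, 80.1, 79.8, 72.1, 56.9, 36.7, 13.6]
scene near [29.7, 28.6, 26.1, 23.4, 21.0, 19.4, 18.5, 18.4, 19.0]
scene far [3.5, 4.0, 4.4, 4.6, 4.6, 4.7, 4.7, 4.7, 4.7]
```

```bash
python3 - <<'E'
from h import *
s=r.sense(); f=r.grab_frame('wrist'); save('w3',f)
T=np.eye(4);T[:3,:3]=Ro.from_euler('xyz',s['tcp_rot']).as_matrix();T[:3,3]=s['eef_pos']
P=T@np.array(f['hand_eye']); print(P[:3,3].round(0)); print(proj(f,[491,-51,70],P), (-P[:3,2]).round(2))
E
```

```text
[245. -35. 329.]
[319.43105349 451.83300382] [ 0.29 -0.02 -0.96]
```

View pics/w3.png

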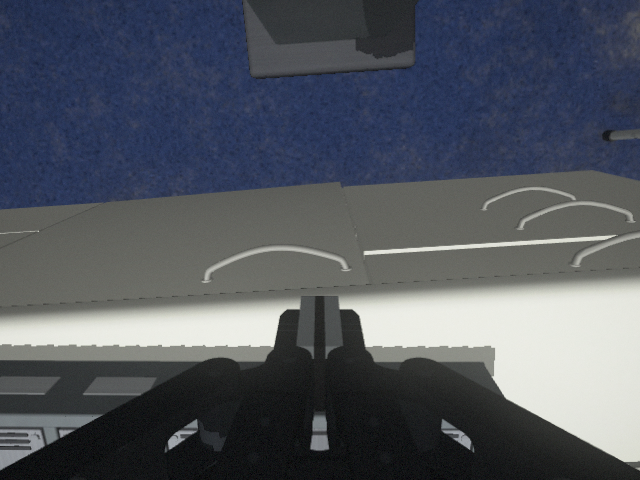

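The fit puts the tilt at about 0.62–0.7. I'll do one gentle re-press to check that the hatch sits on its stop.

>>> drive_tool --moves '[[1, [-5, 0, 0], 0], [1, [-11, 0, 0], 0], [1, [-17, 0, 2], 0], [1, [-17, 0, 6], 0], [1, [-17, 0, 10], 0], [1, [-17, 0, 12.5], 0], [1, [-17, 0, 13.7], 0], [1, [-17, 0, 13.7], 0], [1, [-17, 0, 13.7], 0]]'

```text
clock: 11.58
eef_pos: [489.7, -50.0, 48.4]
tcp_rot: [3.141, -0.001, 3.075]
contact_force: [0.7, 0.6, -0.1]
opening: -0.002
```

>>> drive_tool --moves '[[1, [0, 0, 0.1], 0], [1, [0, 0, 0.2], 0], [1, [0, 0, 0.2], 0]]'

```text
clock: 11.95
eef_pos: [490.2, -50.0, 46.9]
tcp_rot: [3.141, 0.001, 3.075]
contact_force: [-1.0, -0.9, 5.1]
opening: -0.002
```

>>> drive_tool --moves '[[1, [0, 0, 0.1], 0], [1, [0, 0, 0.15], 0], [1, [0, 0, 0.15], 0]]'

```text
clock: 12.32
eef_pos: [490.4, -50.1, 46.6]
tcp_rot: [3.141, 0.001, 3.075]
contact_force: [-4.2, 0.3, 17.8]
opening: 0.002
```

The hatch is hard on its stop: 18 N moved it only 0.3 mm. Retracting.

>>> drive_tool --moves '[[1, [0, 0, -1], 0], [1, [0, 0, -4], 0], [1, [0, 0, -8], 0], [1, [4, 0, -12], 0], [1, [9, 0, -14], 0], [1, [14, 0, -14], 0], [1, [17, 0, -14], 0], [1, [17, 0, -14], 0], [1, [17, 0, -14], 0]]'

```text
clock: 13.45
eef_pos: [321.6, -39.0, 186.9]
tcp_rot: [3.141, 0.003, 3.075]
contact_force: [-0.1, -0.6, -0.1]
opening: 0.005
```

```bash
python3 - <<'E'
from h import *
f=r.grab_frame('top'); cv2.imwrite('pics/t4.png',cv2.resize(cv2.cvtColor(f['color'],cv2.COLOR_RGB2BGR)[150:330,190:510],None,fx=2.4,fy=2.4,interpolation=cv2.INTER_CUBIC))
a=cv2.imread('pics/top0.png'); b=cv2.cvtColor(f['color'],cv2.COLOR_RGB2BGR)
d=cv2.absdiff(a,b).max(2)[0:330]>40; d=cv2.morphologyEx(d.astype(np.uint8),cv2.MORPH_OPEN,np.ones((2,2)))
n,_,st,_=cv2.connectedComponentsWithStats(d); print(st[1:])
delta([489,-50,40])
E
```

```text
[[257 251  34  40 993]
 [265 285   7   2  14]
 [266 288   2   2   4]
 [277 289   3   2   6]]
clock 13.5 pos [321.8 -39.  186.8] rot [3.141e+00 2.000e-03 3.075e+00] F [ 0.6 -0.4 -0.2] op -0.0
shift cm [-16.72  -0.    14.72] turn deg 0.1
```

View pics/t4.png

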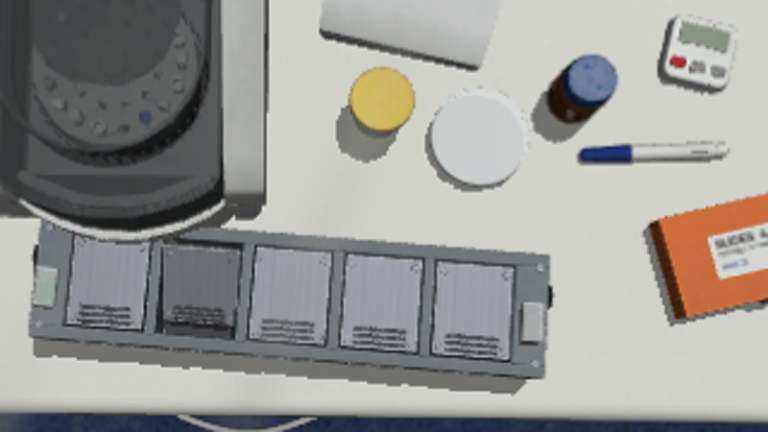

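Only hatch 2 has changed since the first top picture. It is open at about (200,290) in this crop, and both cassettes and all the other things are in place.

```bash
python3 -c "
from rig import r
print(r.sign_off())"
```

```text
the job is handed in; nothing more can be done
None
```

Hatch 2 was the loose one. It is now open at its stop, and I handed the job in at about 13.5 s of the 48 s allowed.

- **Finding it:** I pressed hatch 1 first. It was firm, giving about 0.5 mm at up to 9 N. Hatch 2 gave way at about 3–4 N, so hatches 3 to 5 were not touched.
- **Opening it:** I followed hatch 2 down about 25 mm, until the force jumped to 20 N. A second press confirmed the stop, with about 18 N moving it only 0.3 mm more.
- **Final state:** I backed the arm off so it touches nothing. Comparing the first and last top pictures, only hatch 2 had changed, and the cassettes and other things were where they started.
- **What disagreed:** The picture estimates of the tilt spread from about 0.57 rad (far edge) to 0.65–0.70 rad (near edge), and the side camera could not settle it. I relied on the hard stop in the force readings. From 55 to 46 mm height the force was close to zero, so the hatch may have sunk ahead of the finger there.

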